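# Load a leather-hard tile in the carving board and gauge it

### The job

Lay the leather-hard clay tile on the carving board and slide it, ring end first, fully home under the two rails. Then take the spring hardness gauge out of the sloping tool rack and hold it upright with its plunger tip inside the ring scribed on the tile, pressing lightly until the groove on the plunger meets the nose of the barrel (half its travel), and never push the plunger right in. Finish while still holding the gauge there in the gripper (do not put it down or let go), and leave all the other things where they are.

Things in the scene. Friction and masses are not known exactly. Their poses are not given: they have to be found in the camera images.
- board: carving board fixed to the table: plywood base 220 (x) x 150 (y) mm, 15 mm thick. Origin on the table; the base spans x -120..100, y -75..75 mm from it. +x runs along the slot from its open mouth (robot side) to the end stop. The slot lies between two hardwood rails at x = 15..85 mm; the base top from x = -120 to -1 mm is bare: lay the tile there
- board_stop (a point): foot of the end stop's face (20 mm high), on the base top, mid-way between the rails, at board (85, 0, 15) mm. With the tile fully home its ring end touches this face and its rear 36 mm stands out of the rails
- board_mouth (a point): middle of the slot's mouth on the base top, at board (0, 0, 15) mm. Rail walls: inner faces at y = +-31.2 mm from x = 15 mm on, 14.2 mm high, flaring outwards from x = 15 to about -1 mm. On each wall a lip (x = 15..85, 6 mm thick, inner edge at y = +-25 mm, top 20 mm above the base top) covers the tile's edge: a slab 60 wide and 12 thick slides in under the lips
- slat: plain wooden drying slat fixed to the table, 180 (x) x 40 (y) x 20 mm high, on which the tile lies lengthways and overhangs it by about 10 mm on each long side. Origin under its centre, x along it
- tile_center (a point): centre (half-way up) of the leather-hard red-brown clay tile, 120 (x) x 60 (y) x 12 mm, about 0.155 kg, stiff as wood, loose, lying flat on the slat. x along its length towards the ring end (away from the robot at the start), z up
- tile_ring (a point): centre of the scribed ring (inside 17 mm across, thin dark line) on the tile's top face, on its centre line, 25 mm from the tile's centre towards the ring end
- rack: sloping wooden tool rack fixed to the table: a bar 160 (y) x 60 x 30 mm with two 18 mm holes, between end panels 113 mm high. Origin on the table, mid-way. The bar's top face slopes 20 degrees down towards the rack's -x, so the tools in it lean 20 degrees towards -x; hole mouths at rack (-10, +-40, 100) mm. The gauge is in one, a loop tool in the other
- gauge_grip (a point): on the axis in the middle of the round grip (21 mm diameter, ribbed steel, 76 mm long) of the spring hardness gauge, a metal pen-shaped gauge 150 mm long, 0.16 kg, loose, 110 mm from its tip. z runs along its axis from plunger tip to top end (in the rack it leans as the hole does). Pull it about 65 mm along its axis to free it from the rack
- gauge_tip (a point): end of the gauge's plunger rod, on the axis; moves with the plunger; z up the axis. Distances from it along the axis, plunger out: rod of 6.4 mm diameter to 16 mm, tapered nose to 26, shank of 16 mm diameter to 62, collar of 24 mm diameter to 68 (rests on the rack's face), grip of 21 mm to 144, black cap to 150
- plunger (a joint): how far the plunger is pushed into the gauge: 0 m out, 0.012 m right in. Spring: about 2 N at the start, 5 N at half travel (0.006 m, where the dark groove on the rod, 10 mm above the tip, meets the barrel's nose), 8 N at the end
- looptool: bystander: wooden-handled loop trimming tool with a wire loop on top, 148 mm long, in the rack's other hole, 80 mm from the gauge; origin at its foot
- potlid: bystander: dark wet clay pot lid with a knob, 92 mm across, 38 mm high; origin under its centre
- pinchpot: bystander: small clay bowl, 80 mm across, 48 mm high; origin under its centre
- slipbottle: bystander: red slip bottle with a pointed nozzle, 60 mm across, 145 mm high; origin under its centre
- jar: bystander: drinking glass, 68 mm across, 100 mm high; origin under its centre
- woodknife: bystander: flat wooden modelling knife, 175 mm long; origin under its handle's middle
- rib: bystander: flat wooden potter's rib, 100 x 55 x 5 mm; origin under its centre
Mind the look-alikes: they are no part of the job. What is shaped like the part that bears gauge_grip but red is not meant. There is more than one size of the part that bears tile_center; the job needs the larger.

How it is judged (in metres and radians):
On the way:
1. the tile, ring end first, is fully home under the rails against the end stop (x of tile_center in the frame of board between 0.0215 and 0.03 m and y of tile_center in the frame of board between -0.004 and 0.004 m and z of tile_center in the frame of board between 0.018 and 0.0245 m and x of tile_ring in the frame of board above 0.044 m and angle between the x axis of tile_center and the x axis of board, either way round below 0.05 rad), for 0.2 s.
At the end, for the whole second after the job is handed in: The tile is home (within 3.5 mm of the stop, flat, square). The gauge, held only by the fingers, is upright within 7 degrees, its tip within 6 mm of the ring's centre, the plunger 3 to 9 mm in (2 to 8 N on the tile), and stays so for the last second (all of step 1 and distance between gauge_tip and tile_ring below 0.006 m and angle between gauge_grip's own z axis and vertical below 0.12 rad and value of joint plunger between 0.003 and 0.009 m and contact force between gauge and tile between 2 and 8 N and contact force between the fingers and gauge above 2 N and contact force between gauge and board below 0.3 N and contact force between gauge and rack below 0.3 N and contact force between each of the arm, the fingers and tile below 0.3 N); the arm keeps its last pose, push and grip.
It fails at once if the gauge's plunger is pushed right in (value of joint plunger above 0.0115 m).
It fails at once if a bystander is moved by more than 25 mm (distance of any of looptool, potlid, pinchpot, slipbottle, jar, woodknife, rib from where it was at the start of the episode above 0.025 m).
It fails at once if the tile is tipped by more than 35 degrees (angle between tile_center's own z axis and vertical above 0.6 rad).
It also fails if it takes over 72 s, if anything falls off the work surface, if the arm or the gripper's body presses on something with over 40 N, if the wrist force passes 120 N, or if a joint passes its speed limit or range.

### The arm

A 7-joint arm with a two-finger parallel gripper is mounted at the origin on the work surface. World frame = base frame: x ahead of the robot, y to its left, z up, the work surface at z = 0. Lengths are in m, angles in degrees, forces in N, time in s.
With the tool pointing down it reaches from about 0.35 to 0.9 m from the base axis. Payload 7.2 kg.
Tool frame: the origin (TCP) lies midway between the tips of the shut fingers; the grasp point (between the pads) lies 19 mm behind it; y points along the fingers, z is the direction in which the jaws open and shut, and the axes are right-handed (so a half turn about y gives the same grasp; the last joint's range is limited). The gripper opens to 85 mm and grips with 20 to 120 N. Pads are 22 mm wide; open, the fingers measure 114 mm over their backs; the gripper's body (76 mm by 85 mm) begins 54 mm behind the grasp point. The pads swing forward as they close: fully open they stand 13 mm farther back than shut.
Start: joints at [-72.548, 23.554, -0.728, 91.456, 0.321, 64.991, -4.71], TCP at [0.228, 0.582, 0.231] pointing down, gripper open.
Joint ranges: [-169.25, 169.25], [-16.82, 113.86], [-84.01, 82.57], [7.8, 145.47], [-59.2, 239.2], [7.22, 106.19], [-163.78, 163.78]. Speed limits (degrees/s): [136.94, 136.94, 172.46, 172.46, 180, 180, 180].

### API

Orientations are given as [roll, pitch, yaw] about the fixed x, y, z axes, in that order (R = Rz(yaw) Ry(pitch) Rx(roll)).
In Python, from rig import * gives the robot as it stands.
- The arm moves only by the tool servo_tool, never from a script. Its argument "rows" is a list of rows, each an object of numbers: "claw": the gripper command: -1 is fully open, 1 is shut, values between are in proportion; "dx", "dy", "dz": the shift along the tool's x, y, z in units of 30 mm (1.0 is 30 mm); "rx", "ry", "rz": the turn, a rotation vector about the tool's x, y, z in rad. In form: [{"claw": .., "dx": .., "dy": .., "dz": .., "rx": .., "ry": .., "rz": ..}, ...]. A call has 1 to 20 rows; each row is the pose to reach, as a shift and turn from the pose commanded when the call began, along the tool's axes at that moment; what a row does not reach only later rows make up. A row lasts 1/12 s, in which the tool goes at most 41.7 mm and 7.16 degrees, less where a joint would pass 70% of its speed; a pose out of reach is approached as far as the arm can. A call with a gripper value outside its range is refused whole. The fingers move at their own pace and stop on an object; the grip force is fixed at half the most. Time passes only in rows, so rows that repeat a pose let the fingers close. It gives the time, the measured TCP pose, the force and the opening at its end, in the units of the state.
- get_obs(): the state, without advancing time (a new reading comes with each control period).
- snapshot(name): name is "scene" or "top"; returns (picture, depth): 384x512x3 uint8, red, green, blue; 384x512 float32, m along the optical axis (not along the pixel's ray), 0 where there is no reading.
- calibration(name): a dict with "vfov" (degrees; the focal length in pixels is half the picture's height over the tangent of half this angle, whatever the lens; pixels are square), "cx", "cy" (the principal point, pixels), "k1" (the pictures are not rectified: a ray, as slopes to the right and down, at radius r is drawn at 1 + k1 r^2 times it, then the intrinsics apply), "R" (3x3) and "t" (3): a world point X has camera coordinates R X + t. Camera axes: x right, y down, z forward; pixel columns grow to the right and rows downward; lengths in m; the calibration is good to about 2 mm. A picture is of the moment at which its call begins. calibration takes no time and is no camera call.
- job_done(): hands the job in, once; it reports no verdict.
Trained networks look in the newest picture that a camera, given by its name, has taken for a name from the list of things; names that differ only in an ending like _2 or _b are one class to them, and where a whole thing is asked for, a point or a joint stands for the part that bears it (a point fixed in the world has none). Each returns a list of dicts, best first, with "score" (0 to 1); they miss things now and then, are a little off and sometimes report something else, mostly with a low value. They report only what shows in the picture. A call takes as long as a camera call. They do not tell look-alikes from the thing itself.
- masks_of(camera, thing): "pixels" (384x512 bool, what is visible of it) and "bbox" ([left, top, width, height] as shares, 0 to 1, of the picture: columns of its width, rows of its height, round what is visible of it).
- landmark_of(camera, thing): "point" ([column, row] as shares, 0 to 1, of the picture: columns of its width, rows of its height: a listed point, or the origin of a listed thing).
The state is a dict: "time_s": time; "joint_positions": joint angles; "dq": joint speeds; "tau": joint torques, N m; "ee_pos": TCP position; "eef_rot": TCP orientation; "force": force on the tool from outside, world axes, zero at the start; "moment": the same for the moment, N m; "gripper_width": finger opening in m.
Only numpy, scipy, OpenCV 4.12 (cv2) and the standard library are available. Lean on these libraries where they do the work, as an engineer would, in place of code of your own. Each camera call takes 0.05 s, during which the arm holds its last target. There are 200 camera calls.

## Working session

There is one attempt and no reset: what is moved stays moved. The work goes in short steps, Python scripts to look and compute and a tool call to move; the robot and the scene stay as the last step left them, time stands still between calls to the robot, and variables do not carry over. Pictures are saved under pics/ and viewed, on a budget of 10 in all, crops included, one or two more only if the job needs it, and the job is handed in when it is done.

Besides the shell and the picture viewer there is one more tool, called after "Emit:" as name(argument=value, ...), one argument or row to a line, values as JSON. servo_tool: Moves the arm, as the interface text tells. Its arguments: {"type":"object","properties":{"rows":{"type":"array"}},"required":["rows"]}

```bash
mkdir -p pics; ls
cat > h.py <<'E'
from rig import *
import numpy as np, cv2
from scipy.spatial.transform import Rotation as Ro
def K(c):
    f=192/np.tan(np.radians(c["vfov"])/2); return f
def ray(c,u,v):
    f=K(c); d=np.array([(u-c["cx"])/f,(v-c["cy"])/f],float); s=d.copy()
    for _ in range(20): s=d/(1+c["k1"]*(s[0]**2+s[1]**2))
    return np.array([s[0],s[1],np.ones_like(s[0])])
def w_depth(c,u,v,z):
    p=ray(c,u,v)*z; t=np.array(c["t"]); return (np.array(c["R"]).T@(p.reshape(3,-1)-t[:,None])).T
def w_plane(c,u,v,h):
    R=np.array(c["R"]);t=np.array(c["t"]); d=R.T@ray(c,u,v); o=-R.T@t
    return o+d*(h-o[2])/d[2]
def proj(c,X):
    p=np.array(c["R"])@np.array(X)+np.array(c["t"]); s=p[:2]/p[2]; s=s*(1+c["k1"]*(s@s)); return s*K(c)+[c["cx"],c["cy"]]
def save(n,im): cv2.imwrite("pics/"+n,im[:,:,::-1])
E
python3 - <<'E'
from h import *
print(get_obs())
for n in("scene","top"):
    im,d=snapshot(n); save(n+"0.png",im); np.save(n+"d.npy",d); c=calibration(n); print(n,c)
    print("cam at",-np.array(c["R"]).T@np.array(c["t"]))
    for th in "board board_stop board_mouth slat tile_center tile_ring rack gauge_grip gauge_tip looptool potlid pinchpot slipbottle jar woodknife rib".split():
        r=landmark_of(n,th)
        print(th,[(round(a["score"],2),round(a["point"][0]*512),round(a["point"][1]*384),[np.round(w_depth(c,a["point"][0]*512,a["point"][1]*384,d[int(min(383,a["point"][1]*384)),int(min(511,a["point"][0]*512))])[0],3).tolist()]) for a in r[:3]])
E
```

```text
pics
{'time_s': 0.0, 'joint_positions': array([-72.5478634 ,  23.60159697,  -0.73099942,  91.50411342,
         0.32188513,  64.99087143,  -4.71221826]), 'dq': array([ 0.04528001,  0.03789605,  0.01777929, -0.01432686,  0.03723178,
       -0.0049287 , -0.01438958]), 'tau': array([-8.25265761e-04, -6.00611830e+01,  6.81553781e-01, -2.99413723e+01,
        1.38213541e-02,  1.03425936e-02,  2.92239986e-05]), 'ee_pos': array([0.22747486, 0.58159513, 0.23043519]), 'eef_rot': array([-9.00942988e+01, -6.58222537e-03, -2.13579269e+01]), 'force': array([-0.44741491, -0.21285305, -0.47840207]), 'moment': array([-0.0130691 , -0.01734135, -0.01064677]), 'gripper_width': 0.08553922842551069}
scene {'vfov': 52.08741446359251, 'cx': 257.6765600621357, 'cy': 195.09589755738932, 'k1': -0.033783772324735575, 'R': array([[-0.0121374 ,  0.99991287,  0.00518956],
       [ 0.69405567,  0.01216063, -0.71981862],
       [-0.71981901, -0.00513489, -0.6941428 ]]), 't': array([ 0.04058877, -0.28318287,  1.46016182])}
cam at [ 1.24808956 -0.02964378  0.80950987]
board [(0.63, 260, 240, [[0.593, -0.028, 0.014]])
[... 1861 characters left out ...]
]]), (0.64, 170, 213, [[0.542, 0.207, 0.013]]), (0.33, 126, 218, [[0.525, 0.324, 0.031]])]
rack [(0.91, 357, 228, [[0.491, -0.28, 0.147]])]
gauge_grip [(0.95, 405, 305, [[0.297, -0.438, 0.02]]), (0.51, 383, 239, [[0.469, -0.361, 0.092]])]
gauge_tip []
looptool [(0.57, 347, 216, [[0.525, -0.265, 0.108]]), (0.49, 133, 207, [[0.554, 0.306, 0.034]])]
potlid [(0.61, 298, 286, [[0.348, -0.15, -0.0]])]
pinchpot [(0.8, 198, 286, [[0.345, 0.124, 0.007]])]
slipbottle [(0.71, 296, 134, [[0.756, -0.14, 0.072]])]
jar [(0.85, 187, 135, [[0.748, 0.157, 0.079]])]
woodknife [(0.59, 246, 141, [[0.755, -0.002, 0.004]])]
rib [(0.82, 321, 179, [[0.644, -0.217, 0.005]]), (0.59, 252, 202, [[0.576, -0.02, 0.012]])]
```

Run:
```python
import cv2
for n in("scene","top"):
    im=cv2.imread(f"pics/{n}0.png"); cv2.imwrite(f"pics/{n}1.png",cv2.resize(im[90:340] if n=="scene" else im[100:340,60:460],None,fx=1.56 if n=="scene" else 2,fy=1.56 if n=="scene" else 2,interpolation=cv2.INTER_CUBIC))
```

```text
(no output)
```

View pics/scene1.png

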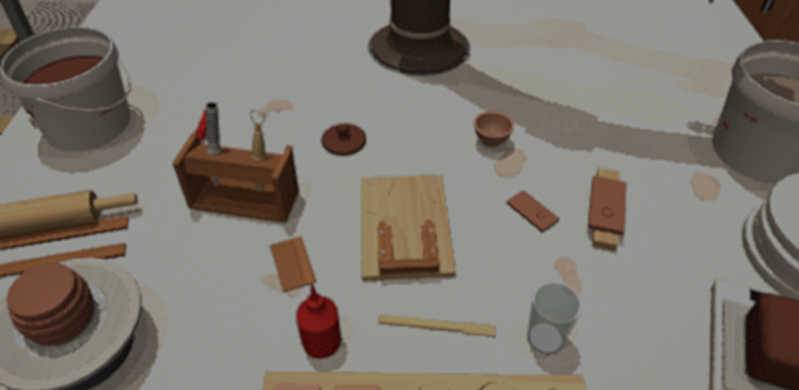

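View pics/top1.png

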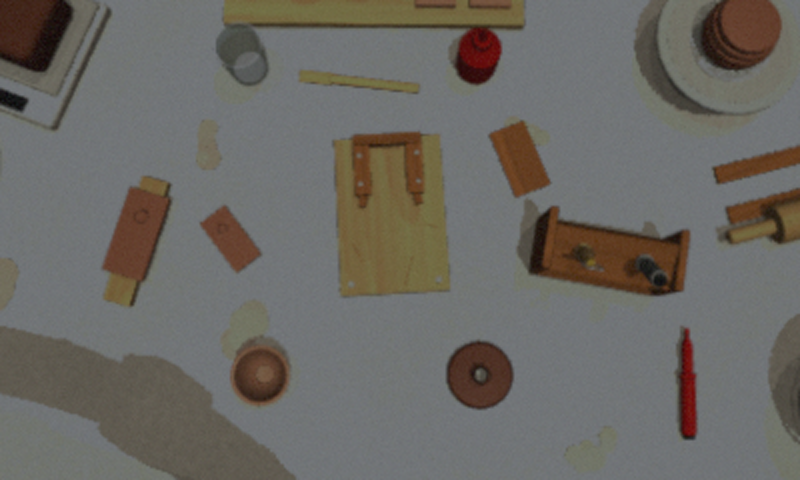

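The larger tile lies on the slat at the left, near top-view pixel (127,217), and the smaller look-alike is beside it. The steel gauge is in the rack hole at −y. The red look-alike lies on the table, and the board is in the middle. Next I'll measure exact poses.

```bash
cat > m.py <<'E'
from h import *
def rect(n,thing,h,near):
    c=calibration(n); out=None
    for a in masks_of(n,thing):
        m=a["pixels"].astype(np.uint8); cs,_=cv2.findContours(m,cv2.RETR_EXTERNAL,cv2.CHAIN_APPROX_NONE)
        k=max(cs,key=cv2.contourArea).reshape(-1,2)
        P=w_plane(c,k[:,0]+0.0,k[:,1]+0.0,0) if 0 else np.array([w_plane(c,u,v,h) for u,v in k])
        r=cv2.minAreaRect((P[:,:2]*1000).astype(np.float32))
        if np.hypot(*(np.array(r[0])/1000-near))<.08: print(n,thing,round(a["score"],2),"ctr",np.round(r[0],1),"size",np.round(r[1],1),"ang",round(r[2],1))
E
python3 - <<'E'
from m import *
for n in("scene","top"):
    snapshot(n)
    rect(n,"board",.015,[.58,-.025]); rect(n,"tile_center",.032,[.53,.31]); rect(n,"slat",.02,[.53,.31]); rect(n,"rack",.1,[.5,-.31])
    c=calibration(n); d=np.load(n+"d.npy")
    vv,uu=np.mgrid[0:384,0:512]; f=K(c)
    P=np.array([ray(c,u,v)*z for u,v,z in zip(uu.ravel(),vv.ravel(),d.ravel())]); P=(P-np.array(c["t"]))@np.array(c["R"]); P=P.reshape(384,512,3); np.save(n+"P.npy",P)
    q=P.reshape(-1,3); ok=d.ravel()>0
    def box(x0,x1,y0,y1,z0,z1): return ok&(q[:,0]>x0)&(q[:,0]<x1)&(q[:,1]>y0)&(q[:,1]<y1)&(q[:,2]>z0)&(q[:,2]<z1)
    for nm,b in dict(tile=(.44,.62,.25,.38,.026,.05),board=(.42,.72,-.13,.08,.01,.02),rails=(.5,.72,-.13,.08,.03,.05),rack=(.4,.6,-.42,-.2,.08,.125)).items():
        s=q[box(*b)]; r=cv2.minAreaRect((s[:,:2]*1000).astype(np.float32)); print(" depth",nm,len(s),np.round(r[0],1),np.round(r[1],1),round(r[2],1),"z",np.median(s[:,2]).round(4))
    b=box(.38,.56,-.42,-.32,.12,.25); s=q[b]; print("gauge pts",len(s)); 
    for z0 in np.arange(.12,.25,.015):
        t=s[(s[:,2]>=z0)&(s[:,2]<z0+.015)]
        if len(t)>3: print(z0.round(3),len(t),np.round(np.median(t,0),3),np.round(t.min(0),3),np.round(t.max(0),3))
E
```

```text
scene board 0.56 ctr [569.5 -29.4] size [228.4 149.9] ang 3.5
scene tile_center 0.57 ctr [533.7 318.8] size [ 62.6 127.7] ang 72.4
scene slat 0.62 ctr [601.7 303.3] size [41.  40.4] ang 76.5
scene rack 0.97 ctr [ 544.3 -308. ] size [229.1 168.2] ang 80.2
 depth tile 743 [529.6 321.6] [ 60.1 121.7] 73.9 z 0.0322
 depth board 2886 [564.8 -30.1] [222.4 149.4] 3.5 z 0.0146
 depth rails 627 [625.8 -26.2] [98.6 94.2] 3.6 z 0.0347
 depth rack 1611 [ 509.3 -317.9] [184.7  83.5] 79.4 z 0.1026
gauge pts 221
0.12 46 [ 0.488 -0.351  0.127] [ 0.478 -0.362  0.12 ] [ 0.493 -0.342  0.135]
0.135 48 [ 0.483 -0.349  0.143] [ 0.471 -0.362  0.135] [ 0.489 -0.341  0.15 ]
0.15 50 [ 0.477 -0.348  0.157] [ 0.463 -0.361  0.151] [ 0.483 -0.34   0.165]
0.165 55 [ 0.471 -0.347  0.174] [ 0.459 -0.359  0.165] [ 0.478 -0.339  0.18 ]
0.18 22 [ 0.466 -0.349  0.183] [ 0.457 -0.358  0.18 ] [ 0.472 -0.342  0.186]
top board 0.93 ctr [566.8 -29.4] size [228.3 151. ] ang 3.6
top tile_center 0.8 ctr [529.8 319. ] size [ 65.3 120.3] ang 74.4
top rack 0.81 ctr [ 500.6 -310.6] size [202.2  94.3] ang 79.7
 depth tile 918 [529.4 321.1] [ 64.7 118.6] 74.1 z 0.0314
 depth board 3522 [563.1 -29.1] [220.4 150. ] 3.8 z 0.0146
 depth rails 596 [625.1 -25. ] [97.  94.4] 3.4 z 0.0348
 depth rack 1676 [ 505.5 -317.1] [183.3  80.4] 80.4 z 0.1031
gauge pts 136
0.12 16 [ 0.486 -0.345  0.128] [ 0.473 -0.356  0.121] [ 0.491 -0.343  0.135]
0.135 21 [ 0.482 -0.347  0.143] [ 0.469 -0.36   0.135] [ 0.488 -0.342  0.15 ]
0.15 22 [ 0.477 -0.345  0.159] [ 0.463 -0.358  0.15 ] [ 0.481 -0.341  0.164]
0.165 41 [ 0.467 -0.347  0.177] [ 0.452 -0.36   0.166] [ 0.475 -0.34   0.18 ]
0.18 36 [ 0.463 -0.351  0.182] [ 0.452 -0.358  0.18 ] [ 0.471 -0.343  0.187]
```

```bash
cat > g.py <<'E'
import sys
from h import *
def go(p,rpy):
    o=get_obs(); R=Ro.from_euler("xyz",o["eef_rot"],degrees=True); T=Ro.from_euler("xyz",rpy,degrees=True)
    d=R.inv().apply(np.array(p)-o["ee_pos"])/.03; r=(R.inv()*T).as_rotvec()
    print("t",round(o["time_s"],2),"pos",o["ee_pos"].round(4),o["eef_rot"].round(2),"F",o["force"].round(1),"w",round(o["gripper_width"],4)); print("d",d.round(3),"r",r.round(4))
if __name__=="__main__":
    a=[float(x) for x in sys.argv[1:]]; go(a[:3],a[3:])
E
python3 g.py .520 .324 .12 -90 0 -16; python3 g.py .520 .324 .016 -90 0 -16
```

```text
t 2.2 pos [0.2277 0.5821 0.2313] [-90.     0.   -21.36] F [ 0.5 -0.3 -0.5] w 0.0853
d [12.209  3.709 -4.463] r [-0.     -0.0936 -0.    ]
t 2.2 pos [0.2277 0.5821 0.2313] [-90.     0.   -21.36] F [ 0.5 -0.3 -0.5] w 0.0853
d [12.209  7.176 -4.463] r [-0.     -0.0936 -0.    ]
```

Emit:
servo_tool(
  rows=[
    {"claw": -1, "dx": 12.21, "dy": 3.71, "dz": -4.46, "ry": -0.094},
    {"claw": -1, "dx": 12.21, "dy": 3.71, "dz": -4.46, "ry": -0.094},
    {"claw": -1, "dx": 12.21, "dy": 3.71, "dz": -4.46, "ry": -0.094},
    {"claw": -1, "dx": 12.21, "dy": 3.71, "dz": -4.46, "ry": -0.094},
    {"claw": -1, "dx": 12.21, "dy": 3.71, "dz": -4.46, "ry": -0.094},
    {"claw": -1, "dx": 12.21, "dy": 3.71, "dz": -4.46, "ry": -0.094},
    {"claw": -1, "dx": 12.21, "dy": 3.71, "dz": -4.46, "ry": -0.094},
    {"claw": -1, "dx": 12.21, "dy": 3.71, "dz": -4.46, "ry": -0.094},
    {"claw": -1, "dx": 12.21, "dy": 3.71, "dz": -4.46, "ry": -0.094},
    {"claw": -1, "dx": 12.21, "dy": 3.71, "dz": -4.46, "ry": -0.094},
    {"claw": -1, "dx": 12.21, "dy": 3.71, "dz": -4.46, "ry": -0.094},
    {"claw": -1, "dx": 12.21, "dy": 3.71, "dz": -4.46, "ry": -0.094},
    {"claw": -1, "dx": 12.21, "dy": 3.71, "dz": -4.46, "ry": -0.094},
    {"claw": -1, "dx": 12.21, "dy": 3.71, "dz": -4.46, "ry": -0.094},
  ],
)

```text
$.rows[0]: bad value
```

Emit:
servo_tool(
  rows=[
    {"claw": -1, "dx": 1.0, "dy": 0.3, "dz": -0.4, "rx": 0, "ry": -0.094, "rz": 0},
  ],
)

```text
time_s: 2.28
ee_pos: [0.2453, 0.5649, 0.2236]
eef_rot: [-89.7, 0.2, -15.6]
force: [-0.2, 1.0, 0.1]
gripper_width: 0.0852
```

Emit:
servo_tool(
  rows=[
    {"claw": -1, "dx": 6.0, "dy": 2.0, "dz": -2.0, "rx": 0, "ry": 0, "rz": 0},
  ],
)

```text
time_s: 2.37
ee_pos: [0.2807, 0.5398, 0.2105]
eef_rot: [-89.8, 0.1, -15.3]
force: [1.7, 0.6, -0.3]
gripper_width: 0.0851
```

All seven keys are needed, and large values are accepted.

```bash
python3 g.py .520 .324 .10 -90 0 -16
```

```text
t 2.37 pos [0.2807 0.5398 0.2105] [-89.84   0.1  -15.26] F [ 1.7  0.6 -0.3] w 0.0851
d [ 9.595  3.652 -4.85 ] r [-0.0028  0.0129 -0.0018]
```

Emit:
servo_tool(
  rows=[
    {"claw": -1, "dx": 9.6, "dy": 3.65, "dz": -4.85, "rx": 0, "ry": 0, "rz": 0},
    {"claw": -1, "dx": 9.6, "dy": 3.65, "dz": -4.85, "rx": 0, "ry": 0, "rz": 0},
    {"claw": -1, "dx": 9.6, "dy": 3.65, "dz": -4.85, "rx": 0, "ry": 0, "rz": 0},
    {"claw": -1, "dx": 9.6, "dy": 3.65, "dz": -4.85, "rx": 0, "ry": 0, "rz": 0},
    {"claw": -1, "dx": 9.6, "dy": 3.65, "dz": -4.85, "rx": 0, "ry": 0, "rz": 0},
    {"claw": -1, "dx": 9.6, "dy": 3.65, "dz": -4.85, "rx": 0, "ry": 0, "rz": 0},
    {"claw": -1, "dx": 9.6, "dy": 3.65, "dz": -4.85, "rx": 0, "ry": 0, "rz": 0},
    {"claw": -1, "dx": 9.6, "dy": 3.65, "dz": -4.85, "rx": 0, "ry": 0, "rz": 0},
    {"claw": -1, "dx": 9.6, "dy": 3.65, "dz": -4.85, "rx": 0, "ry": 0, "rz": 0},
    {"claw": -1, "dx": 9.6, "dy": 3.65, "dz": -4.85, "rx": 0, "ry": 0, "rz": 0},
    {"claw": -1, "dx": 9.6, "dy": 3.65, "dz": -4.85, "rx": 0, "ry": 0, "rz": 0},
    {"claw": -1, "dx": 9.6, "dy": 3.65, "dz": -4.85, "rx": 0, "ry": 0, "rz": 0},
  ],
)

```text
time_s: 3.37
ee_pos: [0.52, 0.3199, 0.1005]
eef_rot: [-89.9, 0.0, -15.9]
force: [-0.0, 0.3, -0.0]
gripper_width: 0.0851
```

```bash
python3 - <<'E'
from h import *
im,d=snapshot("scene"); save("a.png",cv2.resize(im[120:330,250:450],None,fx=3,fy=2.8));
E
python3 g.py .520 .324 .016 -90 0 -16
```

```text
t 3.42 pos [0.5198 0.3203 0.1007] [-8.993e+01  2.000e-02 -1.583e+01] F [-0.1  0.8  0.6] w 0.0855
d [-0.026  2.823  0.117] r [-0.0012  0.0029 -0.0004]
```

View pics/a.png

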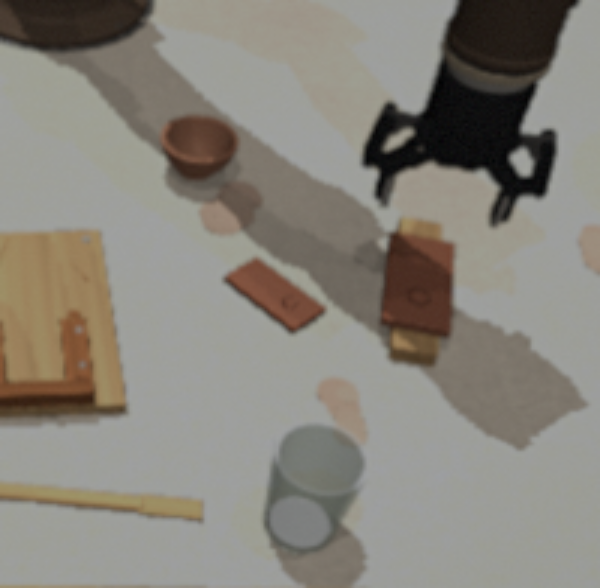

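The gripper is centred above the tile on the slat. I'll go down and grip.

Emit:
servo_tool(
  rows=[
    {"claw": -1, "dx": -0.02, "dy": 1.4, "dz": 0.12, "rx": 0, "ry": 0, "rz": 0},
    {"claw": -1, "dx": -0.02, "dy": 2.4, "dz": 0.12, "rx": 0, "ry": 0, "rz": 0},
    {"claw": -1, "dx": -0.02, "dy": 2.85, "dz": 0.12, "rx": 0, "ry": 0, "rz": 0},
    {"claw": -1, "dx": -0.02, "dy": 2.85, "dz": 0.12, "rx": 0, "ry": 0, "rz": 0},
    {"claw": -1, "dx": -0.02, "dy": 2.85, "dz": 0.12, "rx": 0, "ry": 0, "rz": 0},
    {"claw": 1, "dx": -0.02, "dy": 2.85, "dz": 0.12, "rx": 0, "ry": 0, "rz": 0},
    {"claw": 1, "dx": -0.02, "dy": 2.85, "dz": 0.12, "rx": 0, "ry": 0, "rz": 0},
    {"claw": 1, "dx": -0.02, "dy": 2.85, "dz": 0.12, "rx": 0, "ry": 0, "rz": 0},
    {"claw": 1, "dx": -0.02, "dy": 2.85, "dz": 0.12, "rx": 0, "ry": 0, "rz": 0},
    {"claw": 1, "dx": -0.02, "dy": 2.85, "dz": 0.12, "rx": 0, "ry": 0, "rz": 0},
    {"claw": 1, "dx": -0.02, "dy": 2.85, "dz": 0.12, "rx": 0, "ry": 0, "rz": 0},
    {"claw": 1, "dx": -0.02, "dy": 2.85, "dz": 0.12, "rx": 0, "ry": 0, "rz": 0},
  ],
)

```text
time_s: 4.42
ee_pos: [0.5225, 0.323, 0.0172]
eef_rot: [-89.8, -0.1, -16.0]
force: [-1.7, 0.5, 7.0]
gripper_width: 0.0583
```

Emit:
servo_tool(
  rows=[
    {"claw": 1, "dx": 0, "dy": -0.5, "dz": 0, "rx": 0, "ry": 0, "rz": 0},
    {"claw": 1, "dx": 0, "dy": -1.2, "dz": 0, "rx": 0, "ry": 0, "rz": 0},
    {"claw": 1, "dx": 0, "dy": -2.2, "dz": 0, "rx": 0, "ry": 0, "rz": 0},
    {"claw": 1, "dx": 0, "dy": -2.7, "dz": 0, "rx": 0, "ry": 0, "rz": 0},
    {"claw": 1, "dx": 0, "dy": -2.7, "dz": 0, "rx": 0, "ry": 0, "rz": 0},
    {"claw": 1, "dx": 0, "dy": -2.7, "dz": 0, "rx": 0, "ry": 0, "rz": 0},
  ],
)

```text
time_s: 4.92
ee_pos: [0.5221, 0.3225, 0.0976]
eef_rot: [-89.8, -0.1, -16.0]
force: [0.6, -0.7, -2.5]
gripper_width: 0.0583
```

```bash
python3 - <<'E'
from m import *
im,d=snapshot("scene"); save("b.png",cv2.resize(im[120:330,250:450],None,fx=3,fy=2.8)); 
for h in (.11,.117): rect("scene","tile_center",h,[.53,.32])
o=get_obs();print(o["ee_pos"],o["force"],o["gripper_width"])
# tile centre wanted: TCP offset from tile centre along tile -x (approx 10mm)
R=Ro.from_euler("z",3.6,degrees=True)
for bx in(-55,):
  p=np.array([574,-28.9,0])+R.apply([bx-8,0,0]); print(p)
E
python3 g.py .511 -.033 .11 -90 0 3.6
```

```text
scene tile_center 0.73 ctr [532.2 318.3] size [ 58.3 133.6] ang 72.1
scene tile_center 0.73 ctr [539.4 314.8] size [ 57.7 132.3] ang 72.1
[0.52057693 0.32156369 0.09488212] [ 0.22682281  0.45325343 -1.03112733] 0.05799130646477061
[511.12431611 -32.85580273   0.        ]
t 5.07 pos [0.5206 0.3216 0.0949] [-9.007e+01  6.000e-02 -1.598e+01] F [ 0.2  0.5 -1. ] w 0.058
d [  2.945  -0.493 -11.451] r [ 0.001  -0.3417 -0.0012]
```

View pics/b.png

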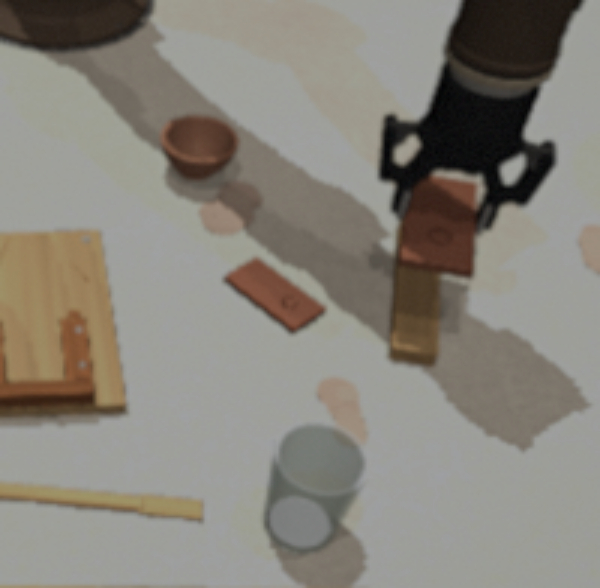

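The tile is lifted level. I'll carry it over the board.

Emit:
servo_tool(
  rows=[
    {"claw": 1, "dx": 2.95, "dy": -0.2, "dz": -11.45, "rx": 0, "ry": -0.342, "rz": 0},
    {"claw": 1, "dx": 2.95, "dy": -0.2, "dz": -11.45, "rx": 0, "ry": -0.342, "rz": 0},
    {"claw": 1, "dx": 2.95, "dy": -0.2, "dz": -11.45, "rx": 0, "ry": -0.342, "rz": 0},
    {"claw": 1, "dx": 2.95, "dy": -0.2, "dz": -11.45, "rx": 0, "ry": -0.342, "rz": 0},
    {"claw": 1, "dx": 2.95, "dy": -0.2, "dz": -11.45, "rx": 0, "ry": -0.342, "rz": 0},
    {"claw": 1, "dx": 2.95, "dy": -0.2, "dz": -11.45, "rx": 0, "ry": -0.342, "rz": 0},
    {"claw": 1, "dx": 2.95, "dy": -0.2, "dz": -11.45, "rx": 0, "ry": -0.342, "rz": 0},
    {"claw": 1, "dx": 2.95, "dy": -0.2, "dz": -11.45, "rx": 0, "ry": -0.342, "rz": 0},
    {"claw": 1, "dx": 2.95, "dy": -0.2, "dz": -11.45, "rx": 0, "ry": -0.342, "rz": 0},
    {"claw": 1, "dx": 2.95, "dy": -0.2, "dz": -11.45, "rx": 0, "ry": -0.342, "rz": 0},
    {"claw": 1, "dx": 2.95, "dy": -0.2, "dz": -11.45, "rx": 0, "ry": -0.342, "rz": 0},
    {"claw": 1, "dx": 2.95, "dy": -0.2, "dz": -11.45, "rx": 0, "ry": -0.342, "rz": 0},
    {"claw": 1, "dx": 2.95, "dy": -0.2, "dz": -11.45, "rx": 0, "ry": -0.342, "rz": 0},
    {"claw": 1, "dx": 2.95, "dy": -0.2, "dz": -11.45, "rx": 0, "ry": -0.342, "rz": 0},
  ],
)

```text
time_s: 6.23
ee_pos: [0.5117, -0.031, 0.1014]
eef_rot: [-90.0, 0.0, 3.8]
force: [0.3, 0.9, -1.3]
gripper_width: 0.0582
```

```bash
python3 - <<'E'
from m import *
import time
c=calibration("scene"); im,d=snapshot("scene"); save("c.png",cv2.resize(im[150:300,180:340],None,fx=4,fy=4))
o=get_obs(); print(o["ee_pos"],o["eef_rot"])
for th in("tile_ring","tile_center"):
    for a in landmark_of("scene",th)[:2]:
        u,v=np.array(a["point"])*[512,384]; print(th,a["score"],w_plane(c,u,v,o["ee_pos"][2]+.016-(0.006 if th=="tile_center" else 0)).round(4))
rect("scene","tile_center",o["ee_pos"][2]+.016,[.53,-.03])
E
python3 g.py .511 -.033 .016 -90 0 3.6
```

```text
[ 0.51180468 -0.03116154  0.10149496] [-8.99769364e+01  1.98140526e-02  3.75597553e+00]
tile_ring 0.96 [ 0.5462 -0.0259  0.1175]
tile_ring 0.87 [0.6206 0.1676 0.1175]
tile_center 0.74 [0.623  0.1671 0.1115]
tile_center 0.69 [ 0.5147 -0.0423  0.1115]
scene tile_center 0.86 ctr [525.4 -29.9] size [128.8  59.2] ang 1.7
t 6.43 pos [ 0.5119 -0.0318  0.1017] [-89.99   0.     3.7 ] F [ 0.7  0.1 -1.7] w 0.0584
d [-0.031  2.855 -0.037] r [-0.0001  0.0017 -0.0001]
```

View pics/c.png

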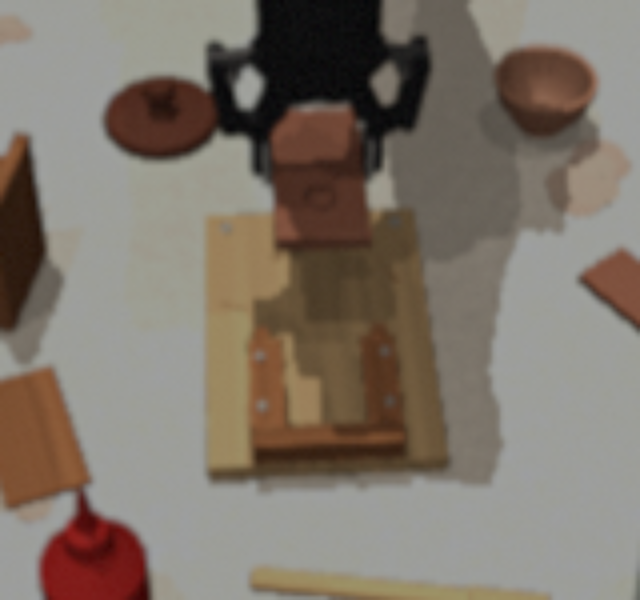

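The tile is square over the bare base, and the slot lies ahead of it. I'll lower it.

Emit:
servo_tool(
  rows=[
    {"claw": 1, "dx": 0, "dy": 1.0, "dz": -0.02, "rx": 0, "ry": 0, "rz": 0},
    {"claw": 1, "dx": 0, "dy": 2.0, "dz": -0.02, "rx": 0, "ry": 0, "rz": 0},
    {"claw": 1, "dx": 0, "dy": 2.6, "dz": -0.02, "rx": 0, "ry": 0, "rz": 0},
    {"claw": 1, "dx": 0, "dy": 2.8, "dz": -0.02, "rx": 0, "ry": 0, "rz": 0},
    {"claw": 1, "dx": 0, "dy": 2.85, "dz": -0.02, "rx": 0, "ry": 0, "rz": 0},
    {"claw": 1, "dx": 0, "dy": 2.88, "dz": -0.02, "rx": 0, "ry": 0, "rz": 0},
    {"claw": 1, "dx": 0, "dy": 2.9, "dz": -0.02, "rx": 0, "ry": 0, "rz": 0},
    {"claw": 1, "dx": 0, "dy": 2.9, "dz": -0.02, "rx": 0, "ry": 0, "rz": 0},
  ],
)

```text
time_s: 7.1
ee_pos: [0.5128, -0.0331, 0.0158]
eef_rot: [-90.0, -0.1, 3.6]
force: [-0.2, -0.4, -1.2]
gripper_width: 0.0584
```

Nothing touches yet. I'll go about 3 mm lower, checking for contact.

Emit:
servo_tool(
  rows=[
    {"claw": 1, "dx": 0, "dy": 0.06, "dz": 0.0, "rx": 0, "ry": 0, "rz": 0},
    {"claw": 1, "dx": 0, "dy": 0.1, "dz": 0, "rx": 0, "ry": 0, "rz": 0},
    {"claw": 1, "dx": 0, "dy": 0.1, "dz": 0, "rx": 0, "ry": 0, "rz": 0},
  ],
)

```text
time_s: 7.35
ee_pos: [0.5124, -0.0332, 0.0122]
eef_rot: [-90.0, -0.1, 3.6]
force: [-0.4, 0.6, 2.1]
gripper_width: 0.0587
```

Emit:
servo_tool(
  rows=[
    {"claw": -1, "dx": 0, "dy": 0.0, "dz": 0.0, "rx": 0, "ry": 0, "rz": 0},
    {"claw": -1, "dx": 0, "dy": 0, "dz": 0, "rx": 0, "ry": 0, "rz": 0},
    {"claw": -1, "dx": 0, "dy": 0, "dz": 0, "rx": 0, "ry": 0, "rz": 0},
    {"claw": -1, "dx": 0, "dy": 0, "dz": 0, "rx": 0, "ry": 0, "rz": 0},
    {"claw": -1, "dx": 0, "dy": -0.8, "dz": 0, "rx": 0, "ry": 0, "rz": 0},
    {"claw": -1, "dx": 0, "dy": -1.7, "dz": 0, "rx": 0, "ry": 0, "rz": 0},
    {"claw": 0.3, "dx": 0, "dy": -1.7, "dz": 0, "rx": 0, "ry": 0, "rz": 0},
    {"claw": 1, "dx": -1.4, "dy": -1.7, "dz": 0, "rx": 0, "ry": 0, "rz": 0},
    {"claw": 1, "dx": -2.7, "dy": -1.7, "dz": 0, "rx": 0, "ry": 0, "rz": 0},
    {"claw": 1, "dx": -2.7, "dy": -1.7, "dz": 0, "rx": 0, "ry": 0, "rz": 0},
    {"claw": 1, "dx": -2.7, "dy": -1.7, "dz": 0, "rx": 0, "ry": 0, "rz": 0},
  ],
)

```text
time_s: 8.27
ee_pos: [0.4286, -0.0386, 0.0626]
eef_rot: [-90.0, 0.1, 3.6]
force: [0.8, -0.0, 0.8]
gripper_width: 0.0259
```

```bash
python3 - <<'E'
from m import *
c=calibration("scene"); im,d=snapshot("scene"); P=None
rect("scene","tile_center",.027,[.52,-.03])
snapshot("top"); rect("top","tile_center",.027,[.52,-.03])
for n in("scene","top"):
  c=calibration(n)
  for a in landmark_of(n,"tile_ring")[:2]:
    u,v=np.array(a["point"])*[512,384]; print(a["score"],w_plane(c,u,v,.027).round(4))
save("d.png",cv2.resize(im[150:300,180:340],None,fx=4,fy=4))
E
python3 g.py .435 -.0375 .022 -90 0 3.6
```

```text
scene tile_center 0.57 ctr [524.9 -34.1] size [128.8  59.7] ang 4.0
top tile_center 0.89 ctr [553.  -30.8] size [50.6 59.3] ang 4.1
0.72 [ 0.545  -0.0279  0.027 ]
0.67 [0.5454 0.2003 0.027 ]
0.79 [ 0.5453 -0.035   0.027 ]
0.62 [0.5493 0.2071 0.027 ]
t 8.57 pos [ 0.432  -0.0382  0.0627] [-9.00e+01 -4.00e-02  3.63e+00] F [ 0.4 -0.5  0.3] w -0.0001
d [0.099 1.357 0.016] r [-0.      0.0006  0.0007]
```

View pics/d.png

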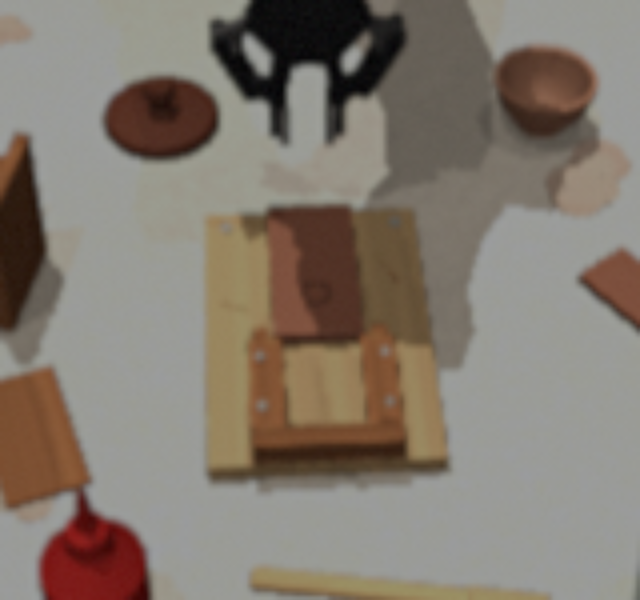

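The tile is aligned with the slot. I'll lower the shut fingers behind it and push.

Emit:
servo_tool(
  rows=[
    {"claw": 1, "dx": 0, "dy": 1.0, "dz": 0.02, "rx": 0, "ry": 0, "rz": 0},
    {"claw": 1, "dx": 0, "dy": 1.4, "dz": 0.02, "rx": 0, "ry": 0, "rz": 0},
    {"claw": 1, "dx": 0, "dy": 1.4, "dz": 0.02, "rx": 0, "ry": 0, "rz": 0},
    {"claw": 1, "dx": 0.4, "dy": 1.4, "dz": 0.02, "rx": 0, "ry": 0, "rz": 0},
    {"claw": 1, "dx": 0.7, "dy": 1.4, "dz": 0.02, "rx": 0, "ry": 0, "rz": 0},
    {"claw": 1, "dx": 0.9, "dy": 1.4, "dz": 0.02, "rx": 0, "ry": 0, "rz": 0},
    {"claw": 1, "dx": 1.1, "dy": 1.4, "dz": 0.02, "rx": 0, "ry": 0, "rz": 0},
    {"claw": 1, "dx": 1.3, "dy": 1.4, "dz": 0.02, "rx": 0, "ry": 0, "rz": 0},
    {"claw": 1, "dx": 1.5, "dy": 1.4, "dz": 0.02, "rx": 0, "ry": 0, "rz": 0},
  ],
)

```text
time_s: 9.32
ee_pos: [0.4762, -0.0348, 0.021]
eef_rot: [-90.0, 0.0, 3.6]
force: [-1.5, 0.8, 1.2]
gripper_width: 0.0002
```

Emit:
servo_tool(
  rows=[
    {"claw": 1, "dx": 0.2, "dy": 0, "dz": 0, "rx": 0, "ry": 0, "rz": 0},
    {"claw": 1, "dx": 0.4, "dy": 0, "dz": 0, "rx": 0, "ry": 0, "rz": 0},
    {"claw": 1, "dx": 0.6, "dy": 0, "dz": 0, "rx": 0, "ry": 0, "rz": 0},
    {"claw": 1, "dx": 0.8, "dy": 0, "dz": 0, "rx": 0, "ry": 0, "rz": 0},
  ],
)

```text
time_s: 9.65
ee_pos: [0.5003, -0.0333, 0.0207]
eef_rot: [-90.0, 0.0, 3.6]
force: [-1.7, 0.3, 1.4]
gripper_width: 0.0
```

Pushing smoothly, and about 25 mm is left.

Emit:
servo_tool(
  rows=[
    {"claw": 1, "dx": 0.2, "dy": 0, "dz": 0, "rx": 0, "ry": 0, "rz": 0},
    {"claw": 1, "dx": 0.4, "dy": 0, "dz": 0, "rx": 0, "ry": 0, "rz": 0},
    {"claw": 1, "dx": 0.6, "dy": 0, "dz": 0, "rx": 0, "ry": 0, "rz": 0},
  ],
)

```text
time_s: 9.9
ee_pos: [0.5184, -0.0322, 0.0207]
eef_rot: [-90.0, 0.0, 3.6]
force: [-1.1, -0.6, 1.0]
gripper_width: 0.0001
```

Emit:
servo_tool(
  rows=[
    {"claw": 1, "dx": 0.1, "dy": 0, "dz": 0, "rx": 0, "ry": 0, "rz": 0},
    {"claw": 1, "dx": 0.2, "dy": 0, "dz": 0, "rx": 0, "ry": 0, "rz": 0},
    {"claw": 1, "dx": 0.3, "dy": 0, "dz": 0, "rx": 0, "ry": 0, "rz": 0},
  ],
)

```text
time_s: 10.15
ee_pos: [0.5268, -0.0316, 0.0206]
eef_rot: [-90.0, 0.0, 3.6]
force: [-1.1, -0.4, 0.5]
gripper_width: -0.0002
```

Emit:
servo_tool(
  rows=[
    {"claw": 1, "dx": 0.1, "dy": 0, "dz": 0, "rx": 0, "ry": 0, "rz": 0},
    {"claw": 1, "dx": 0.15, "dy": 0, "dz": 0, "rx": 0, "ry": 0, "rz": 0},
    {"claw": 1, "dx": 0.15, "dy": 0, "dz": 0, "rx": 0, "ry": 0, "rz": 0},
  ],
)

```text
time_s: 10.4
ee_pos: [0.527, -0.0317, 0.0199]
eef_rot: [-90.0, 0.5, 3.6]
force: [-12.3, -0.6, 9.0]
gripper_width: 0.0003
```

Run:
```python
from m import *
o=get_obs(); print(o["ee_pos"],o["force"])
im,d=snapshot("scene"); save("e.png",cv2.resize(im[180:290,200:320],None,fx=5,fy=5,interpolation=cv2.INTER_CUBIC))
snapshot("top")
for n in("scene","top"):
  c=calibration(n)
  for a in landmark_of(n,"tile_ring")[:3]:
    u,v=np.array(a["point"])*[512,384]; X=w_plane(c,u,v,.027); print(a["score"],X.round(4),"board",(Ro.from_euler("z",-3.6,degrees=True).apply(X-[.574,-.0289,0])).round(4))
```

```text
[ 0.52695518 -0.03167559  0.01992065] [-12.27957079  -0.56912228   8.97002544]
0.9 [ 0.6327 -0.0293  0.027 ] board [ 0.0585 -0.0041  0.027 ]
0.74 [0.55   0.2004 0.027 ] board [-0.0095  0.2304  0.027 ]
0.86 [0.5499 0.2036 0.027 ] board [-0.0095  0.2335  0.027 ]
0.63 [ 0.352  -0.1491  0.027 ] board [-0.2291 -0.106   0.027 ]
```

View pics/e.png

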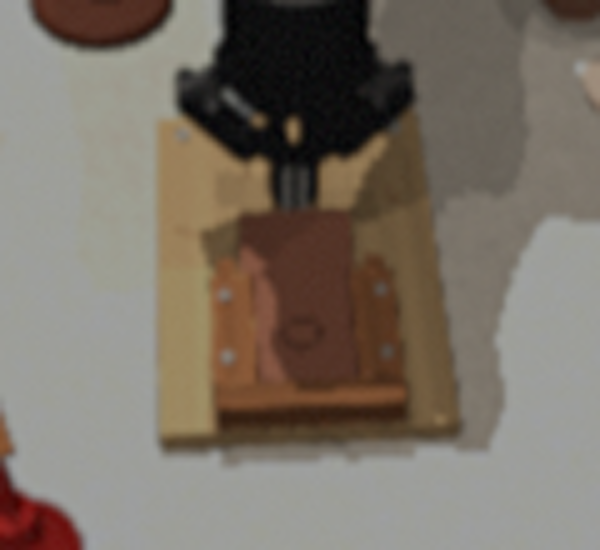

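The tile is home: the force rose to 12 N at the expected place. I'll back off and fit the gauge axis from the first depth clouds.

Emit:
servo_tool(
  rows=[
    {"claw": 1, "dx": -0.5, "dy": 0, "dz": 0, "rx": 0, "ry": 0, "rz": 0},
    {"claw": 1, "dx": -1.0, "dy": -1.0, "dz": 0, "rx": 0, "ry": 0, "rz": 0},
    {"claw": 1, "dx": -2.0, "dy": -2.4, "dz": 0, "rx": 0, "ry": 0, "rz": 0},
    {"claw": 1, "dx": -3.0, "dy": -3.8, "dz": 0, "rx": 0, "ry": 0, "rz": 0},
    {"claw": 1, "dx": -3.5, "dy": -5.0, "dz": 0, "rx": 0, "ry": 0, "rz": 0},
    {"claw": 1, "dx": -3.5, "dy": -6.2, "dz": 0, "rx": 0, "ry": 0, "rz": 0},
    {"claw": 1, "dx": -3.5, "dy": -7.0, "dz": 0, "rx": 0, "ry": 0, "rz": 0},
    {"claw": 1, "dx": -3.5, "dy": -7.0, "dz": 0, "rx": 0, "ry": 0, "rz": 0},
  ],
)

```text
time_s: 11.27
ee_pos: [0.4296, -0.0381, 0.2375]
eef_rot: [-90.0, -0.7, 3.6]
force: [0.9, -1.0, 0.3]
gripper_width: -0.0001
```

```bash
cat > fit.py <<'E'
from h import *
from scipy.optimize import least_squares
S=[]
for n in("scene","top"):
    q=np.load(n+"P.npy").reshape(-1,3)
    m=(q[:,0]>.43)&(q[:,0]<.52)&(q[:,1]>-.375)&(q[:,1]<-.325)&(q[:,2]>.115)&(q[:,2]<.178); S.append(q[m]); 
def ax(p): d=np.array([p[2],p[3],1]); return np.array([p[0],p[1],.145]),d/np.linalg.norm(d)
def res(p,q):
    o,d=ax(p); v=q-o; return np.linalg.norm(v-np.outer(v@d,d),axis=1)-.0105
for nm,q in(("scene",S[0]),("top",S[1]),("both",np.vstack(S))):
    r=least_squares(res,[.478,-.352,-.36,.06],args=(q,),loss="soft_l1",f_scale=.001); o,d=ax(r.x)
    print(nm,len(q),"o",o.round(4),"d",d.round(3),"tilt",np.degrees(np.arccos(d[2])).round(1),"dir",np.degrees(np.arctan2(d[1],d[0])).round(1),"rms",np.sqrt(np.mean(r.fun**2)).round(4))
E
python3 fit.py
python3 - <<'E'
from m import *
im,d=snapshot("top"); im2,d2=snapshot("scene")
save("ring.png",np.hstack([cv2.resize(im2[215:265,235:285],(400,400),interpolation=cv2.INTER_CUBIC),cv2.resize(im[160:210,230:280],(400,400),interpolation=cv2.INTER_CUBIC)]))
for n in("scene","top"):
  c=calibration(n); print(n,"expected px",proj(c,[.6239,-.0258,.027]))
  for a in landmark_of(n,"tile_ring")[:3]:
    u,v=np.array(a["point"])*[512,384]; X=w_plane(c,u,v,.027); print(u,v,a["score"],X.round(4),"board",(Ro.from_euler("z",-3.6,degrees=True).apply(X-[.574,-.0289,0])).round(4))
E
```

```text
scene 210 o [ 0.4732 -0.3519  0.145 ] d [-0.33   0.06   0.942] tilt 19.6 dir 169.7 rms 0.0014
top 88 o [ 0.4736 -0.3529  0.145 ] d [-0.331  0.041  0.943] tilt 19.5 dir 173.0 rms 0.0009
both 298 o [ 0.4733 -0.3523  0.145 ] d [-0.329  0.05   0.943] tilt 19.4 dir 171.3 rms 0.0013
scene expected px [260.58801455 246.56622218]
346.2144 224.90879999999999 0.97 [0.5471 0.2022 0.027 ] board [-0.0123  0.2324  0.027 ]
258.5088 246.6048 0.7 [ 0.6241 -0.0311  0.027 ] board [ 0.0499 -0.0053  0.027 ]
top expected px [253.86156872 184.0667017 ]
254.3104 184.5888 0.85 [ 0.6224 -0.0271  0.027 ] board [ 0.0485 -0.0012  0.027 ]
171.52 211.81439999999998 0.72 [0.544  0.1999 0.027 ] board [-0.0156  0.2302  0.027 ]
```

View pics/ring.png

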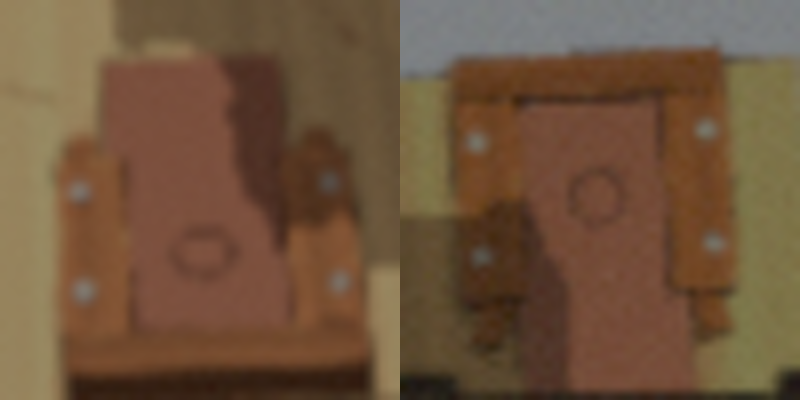

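Run:
```python
from h import *
from g import go
for n in("scene","top"):
    q=np.load(n+"P.npy").reshape(-1,3); m=(q[:,0]>.4)&(q[:,0]<.56)&(q[:,1]>-.315)&(q[:,1]<-.24)&(q[:,2]>.13); s=q[m]; print("loop",len(s),s.min(0).round(3),s.max(0).round(3))
o=np.array([.4733,-.3523,.145]); a=Ro.from_euler("xyz",[0,-20,-9.5],degrees=True).apply([0,0,1]); print(a)
for L in(150,63,-17): p=o+a*L/1000; print(L,p.round(4))
go(o+a*.15,[-90,-20,-9.5])
```

```text
loop 105 [ 0.473 -0.285  0.131] [ 0.506 -0.26   0.182]
loop 68 [ 0.471 -0.284  0.131] [ 0.5   -0.26   0.183]
[-0.33732954  0.05644961  0.93969262]
150 [ 0.4227 -0.3438  0.286 ]
63 [ 0.452  -0.3487  0.2042]
-17 [ 0.479  -0.3533  0.129 ]
t 11.47 pos [ 0.4262 -0.0379  0.2301] [-9.00e+01  3.00e-02  3.62e+00] F [-0.1 -0.8 -0.6] w -0.0001
d [ -0.761  -1.862 -10.168] r [-0.04    0.2267 -0.3481]
```

Emit:
servo_tool(
  rows=[
    {"claw": -0.1, "dx": 0, "dy": -1.2, "dz": -1.0, "rx": -0.01, "ry": 0.05, "rz": -0.08},
    {"claw": -0.1, "dx": -0.76, "dy": -1.86, "dz": -10.17, "rx": -0.04, "ry": 0.227, "rz": -0.348},
    {"claw": -0.1, "dx": -0.76, "dy": -1.86, "dz": -10.17, "rx": -0.04, "ry": 0.227, "rz": -0.348},
    {"claw": -0.1, "dx": -0.76, "dy": -1.86, "dz": -10.17, "rx": -0.04, "ry": 0.227, "rz": -0.348},
    {"claw": -0.1, "dx": -0.76, "dy": -1.86, "dz": -10.17, "rx": -0.04, "ry": 0.227, "rz": -0.348},
    {"claw": -0.1, "dx": -0.76, "dy": -1.86, "dz": -10.17, "rx": -0.04, "ry": 0.227, "rz": -0.348},
    {"claw": -0.1, "dx": -0.76, "dy": -1.86, "dz": -10.17, "rx": -0.04, "ry": 0.227, "rz": -0.348},
    {"claw": -0.1, "dx": -0.76, "dy": -1.86, "dz": -10.17, "rx": -0.04, "ry": 0.227, "rz": -0.348},
    {"claw": -0.1, "dx": -0.76, "dy": -1.86, "dz": -10.17, "rx": -0.04, "ry": 0.227, "rz": -0.348},
    {"claw": -0.1, "dx": -0.76, "dy": -1.86, "dz": -10.17, "rx": -0.04, "ry": 0.227, "rz": -0.348},
    {"claw": -0.1, "dx": -0.76, "dy": -1.86, "dz": -10.17, "rx": -0.04, "ry": 0.227, "rz": -0.348},
    {"claw": -0.1, "dx": -0.76, "dy": -1.86, "dz": -10.17, "rx": -0.04, "ry": 0.227, "rz": -0.348},
    {"claw": -0.1, "dx": -0.76, "dy": -1.86, "dz": -10.17, "rx": -0.04, "ry": 0.227, "rz": -0.348},
  ],
)

```text
time_s: 12.55
ee_pos: [0.4232, -0.3424, 0.2859]
eef_rot: [-90.0, -20.0, -9.4]
force: [0.1, 0.3, 0.4]
gripper_width: 0.0471
```

```bash
sleep 0; python3 g.py .452 -.3487 .2042 -90 -20 -9.5
python3 - <<'E'
from h import *
im,d=snapshot("scene");im2,_=snapshot("top"); save("f.png",np.hstack([cv2.resize(im[90:230,80:220],(400,400)),cv2.resize(im2[160:280,320:440],(400,400))]))
E
```

```text
t 12.55 pos [ 0.4232 -0.3424  0.2859] [-89.95 -19.97  -9.42] F [0.1 0.3 0.4] w 0.0471
d [-0.008  2.894 -0.051] r [-0.0013  0.0013 -0.0005]
```

View pics/f.png

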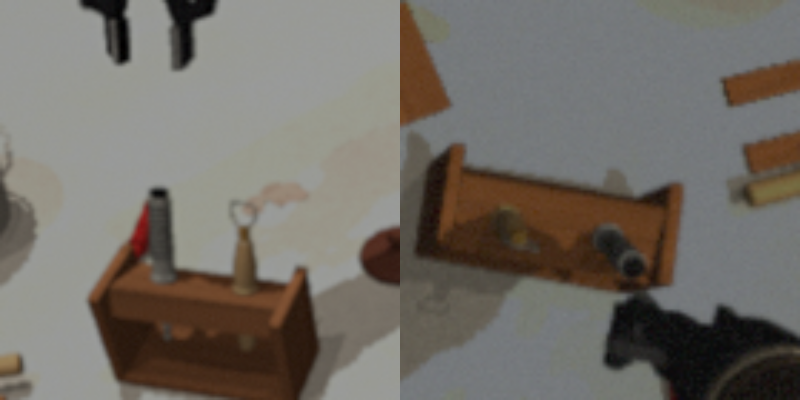

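The fingers straddle the extended gauge axis, so I'll descend along it and grip.

Emit:
servo_tool(
  rows=[
    {"claw": -0.1, "dx": 0, "dy": 1.0, "dz": -0.05, "rx": 0, "ry": 0, "rz": 0},
    {"claw": -0.1, "dx": 0, "dy": 2.0, "dz": -0.05, "rx": 0, "ry": 0, "rz": 0},
    {"claw": -0.1, "dx": 0, "dy": 2.8, "dz": -0.05, "rx": 0, "ry": 0, "rz": 0},
    {"claw": -0.1, "dx": 0, "dy": 3.4, "dz": -0.05, "rx": 0, "ry": 0, "rz": 0},
    {"claw": -0.1, "dx": 0, "dy": 4.0, "dz": -0.05, "rx": 0, "ry": 0, "rz": 0},
    {"claw": -0.1, "dx": 0, "dy": 4.6, "dz": -0.05, "rx": 0, "ry": 0, "rz": 0},
    {"claw": -0.1, "dx": 0, "dy": 5.2, "dz": -0.05, "rx": 0, "ry": 0, "rz": 0},
    {"claw": -0.1, "dx": 0, "dy": 5.55, "dz": -0.05, "rx": 0, "ry": 0, "rz": 0},
    {"claw": -0.1, "dx": 0, "dy": 5.55, "dz": -0.05, "rx": 0, "ry": 0, "rz": 0},
    {"claw": -0.1, "dx": 0, "dy": 5.55, "dz": -0.05, "rx": 0, "ry": 0, "rz": 0},
    {"claw": 1, "dx": 0, "dy": 5.55, "dz": -0.05, "rx": 0, "ry": 0, "rz": 0},
    {"claw": 1, "dx": 0, "dy": 5.55, "dz": -0.05, "rx": 0, "ry": 0, "rz": 0},
    {"claw": 1, "dx": 0, "dy": 5.55, "dz": -0.05, "rx": 0, "ry": 0, "rz": 0},
    {"claw": 1, "dx": 0, "dy": 5.55, "dz": -0.05, "rx": 0, "ry": 0, "rz": 0},
    {"claw": 1, "dx": 0, "dy": 5.55, "dz": -0.05, "rx": 0, "ry": 0, "rz": 0},
    {"claw": 1, "dx": 0, "dy": 5.55, "dz": -0.05, "rx": 0, "ry": 0, "rz": 0},
  ],
)

```text
time_s: 13.98
ee_pos: [0.4792, -0.3551, 0.1314]
eef_rot: [-90.0, -20.1, -9.5]
force: [-3.2, 2.7, 6.6]
gripper_width: 0.0196
```

Emit:
servo_tool(
  rows=[
    {"claw": 1, "dx": 0, "dy": -0.3, "dz": 0, "rx": 0, "ry": 0, "rz": 0},
    {"claw": 1, "dx": 0, "dy": -0.8, "dz": 0, "rx": 0, "ry": 0, "rz": 0},
    {"claw": 1, "dx": 0, "dy": -1.4, "dz": 0, "rx": 0, "ry": 0, "rz": 0},
    {"claw": 1, "dx": 0, "dy": -2.0, "dz": 0, "rx": 0, "ry": 0, "rz": 0},
    {"claw": 1, "dx": 0, "dy": -2.7, "dz": 0, "rx": 0, "ry": 0, "rz": 0},
    {"claw": 1, "dx": 0, "dy": -3.4, "dz": 0, "rx": 0, "ry": 0, "rz": 0},
    {"claw": 1, "dx": 0, "dy": -4.2, "dz": 0, "rx": 0, "ry": 0, "rz": 0},
    {"claw": 1, "dx": 0, "dy": -4.6, "dz": 0, "rx": 0, "ry": 0, "rz": 0},
    {"claw": 1, "dx": 0, "dy": -4.6, "dz": 0, "rx": 0, "ry": 0, "rz": 0},
    {"claw": 1, "dx": 0, "dy": -4.6, "dz": 0, "rx": 0, "ry": 0, "rz": 0},
  ],
)

```text
time_s: 14.82
ee_pos: [0.4325, -0.3469, 0.2601]
eef_rot: [-90.0, -20.1, -9.5]
force: [0.3, 0.7, -2.7]
gripper_width: 0.0196
```

```bash
python3 g.py .44 -.34 .32 -90 0 -9.5; python3 g.py .60 -.0262 .20 -90 0 3.6
```

```text
t 14.82 pos [ 0.4325 -0.3469  0.2601] [-89.99 -20.11  -9.5 ] F [ 0.3  0.7 -2.7] w 0.0196
d [ 0.883 -1.803  0.267] r [-1.00e-04 -1.00e-04  3.51e-01]
t 14.82 pos [ 0.4325 -0.3469  0.2601] [-89.99 -20.11  -9.5 ] F [ 0.3  0.7 -2.7] w 0.0196
d [ 2.825  3.169 11.464] r [ 0.04   -0.2263  0.3495]
```

Emit:
servo_tool(
  rows=[
    {"claw": 1, "dx": 0.45, "dy": -0.9, "dz": 0.1, "rx": 0, "ry": 0, "rz": 0.11},
    {"claw": 1, "dx": 0.88, "dy": -1.8, "dz": 0.27, "rx": 0, "ry": 0, "rz": 0.22},
    {"claw": 1, "dx": 0.88, "dy": -1.8, "dz": 0.27, "rx": 0, "ry": 0, "rz": 0.351},
    {"claw": 1, "dx": 0.88, "dy": -1.8, "dz": 0.27, "rx": 0, "ry": 0, "rz": 0.351},
    {"claw": 1, "dx": 0.88, "dy": -1.8, "dz": 0.27, "rx": 0, "ry": 0, "rz": 0.351},
    {"claw": 1, "dx": 0.88, "dy": -1.8, "dz": 0.27, "rx": 0, "ry": 0, "rz": 0.351},
  ],
)

```text
time_s: 15.32
ee_pos: [0.4396, -0.3398, 0.3173]
eef_rot: [-89.9, 0.2, -9.5]
force: [-0.1, -0.2, -2.5]
gripper_width: 0.0199
```

```bash
python3 g.py .624 -.0262 .20 -90 0 -9.5
```

```text
t 15.32 pos [ 0.4396 -0.3398  0.3173] [-89.95   0.22  -9.51] F [-0.1 -0.2 -2.5] w 0.0199
d [ 4.35   3.902 11.321] r [-0.0009 -0.0002 -0.0038]
```

Emit:
servo_tool(
  rows=[
    {"claw": 1, "dx": 4.35, "dy": 0.5, "dz": 11.32, "rx": 0, "ry": 0, "rz": 0},
    {"claw": 1, "dx": 4.35, "dy": 0.5, "dz": 11.32, "rx": 0, "ry": 0, "rz": 0},
    {"claw": 1, "dx": 4.35, "dy": 0.5, "dz": 11.32, "rx": 0, "ry": 0, "rz": 0},
    {"claw": 1, "dx": 4.35, "dy": 0.5, "dz": 11.32, "rx": 0, "ry": 0, "rz": 0},
    {"claw": 1, "dx": 4.35, "dy": 0.5, "dz": 11.32, "rx": 0, "ry": 0, "rz": 0},
    {"claw": 1, "dx": 4.35, "dy": 1, "dz": 11.32, "rx": 0, "ry": 0, "rz": 0},
    {"claw": 1, "dx": 4.35, "dy": 1.5, "dz": 11.32, "rx": 0, "ry": 0, "rz": 0},
    {"claw": 1, "dx": 4.35, "dy": 2, "dz": 11.32, "rx": 0, "ry": 0, "rz": 0},
    {"claw": 1, "dx": 4.35, "dy": 3, "dz": 11.32, "rx": 0, "ry": 0, "rz": 0},
    {"claw": 1, "dx": 4.35, "dy": 3.9, "dz": 11.32, "rx": 0, "ry": 0, "rz": 0},
    {"claw": 1, "dx": 4.35, "dy": 3.9, "dz": 11.32, "rx": 0, "ry": 0, "rz": 0},
    {"claw": 1, "dx": 4.35, "dy": 3.9, "dz": 11.32, "rx": 0, "ry": 0, "rz": 0},
    {"claw": 1, "dx": 4.35, "dy": 3.9, "dz": 11.32, "rx": 0, "ry": 0, "rz": 0},
    {"claw": 1, "dx": 4.35, "dy": 3.9, "dz": 11.32, "rx": 0, "ry": 0, "rz": 0},
    {"claw": 1, "dx": 4.35, "dy": 3.9, "dz": 11.32, "rx": 0, "ry": 0, "rz": 0},
  ],
)

```text
time_s: 16.57
ee_pos: [0.6254, -0.0285, 0.205]
eef_rot: [-89.9, -0.2, -9.7]
force: [0.1, -0.7, -1.9]
gripper_width: 0.0195
```

```bash
python3 g.py .624 -.0262 .14 -90 0 -9.5;  python3 - <<'E'
from h import *
im,d=snapshot("scene"); save("i.png",cv2.resize(im[130:280,200:320],(640,800))[:600] if 0 else cv2.resize(im[150:270,200:320],(600,600),interpolation=cv2.INTER_CUBIC))
c=calibration("scene"); o=get_obs()["ee_pos"]
for L in(-.095,-.08,-.03,-.027,0): print(L,proj(c,o+[0,0,L]).round(1))
for th in("gauge_tip","gauge_grip","tile_ring"): print(th,[(round(a["score"],2),np.round(np.array(a["point"])*[512,384],1)) for a in landmark_of("scene",th)])
E
```

```text
t 16.57 pos [ 0.6254 -0.0285  0.205 ] [-89.95  -0.15  -9.66] F [ 0.1 -0.7 -1.9] w 0.0195
d [-0.065  2.167  0.067] r [-0.0009 -0.0028  0.0027]
-0.095 [260.  225.2]
-0.08 [260.  220.9]
-0.03 [260.2 206. ]
-0.027 [260.3 205.1]
0 [260.4 196.5]
gauge_tip [(0.44, array([261.8, 262.3]))]
gauge_grip [(0.77, array([258. , 191.3])), (0.29, array([258.7, 247.4]))]
tile_ring [(0.72, array([258.1, 247.1])), (0.56, array([344.5, 226.2]))]
```

View pics/i.png

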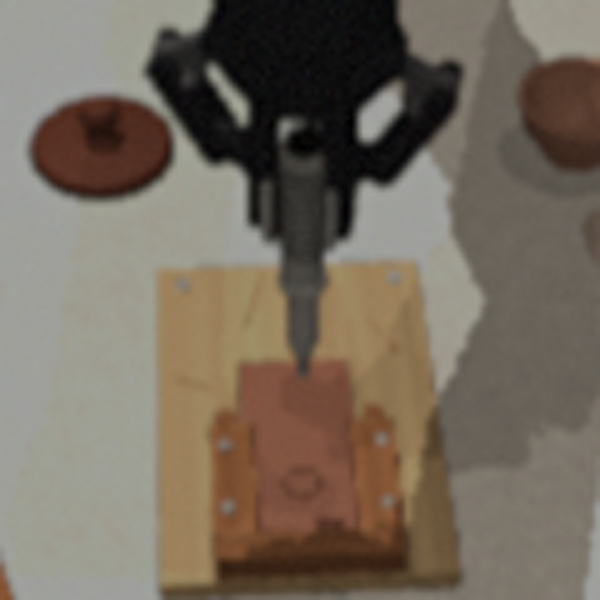

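The tip, at about (260,225), sits where the model predicts. I'll check uprightness with a depth fit.

```bash
cat > chk.py <<'E'
from h import *
from scipy.optimize import least_squares
def cloud(n):
    _,d=snapshot(n); c=calibration(n); vv,uu=np.mgrid[100:300,200:320]
    P=np.array([ray(c,u,v)*z for u,v,z in zip(uu.ravel(),vv.ravel(),d[100:300,200:320].ravel())]); return (P-np.array(c["t"]))@np.array(c["R"])
o=get_obs()["ee_pos"]
for n in("scene",):
    q=cloud(n)
    z=q[:,2]-o[2]; m=(abs(q[:,1]-o[1])<.0085)&(abs(q[:,0]-o[0])<.03)
    for lo,hi,r in((-.066,-.035,.008),(-.022,.048,.0105)):
        s=q[m&(z>lo)&(z<hi)]
        if len(s)<5: print("few",len(s)); continue
        for _ in range(1):
            f=lambda p:np.linalg.norm(s[:,:2]-np.column_stack([p[0]+p[2]*(s[:,2]-o[2]),p[1]+p[3]*(s[:,2]-o[2])]),axis=1)-r
            g=least_squares(f,[o[0],o[1],0,0],loss="soft_l1",f_scale=.001)
        zm=s[:,2].mean()-o[2]
        print(n,len(s),"at z-TCP",zm.round(3),"offset mm",((g.x[:2]+g.x[2:]*zm-o[:2])*1000).round(1),"slope deg",np.degrees(g.x[2:]).round(1),"rms",np.sqrt(np.mean(g.fun**2)).round(4))
E
python3 chk.py
```

```text
scene 53 at z-TCP -0.052 offset mm [-1.4 -0.6] slope deg [ 0.  -2.1] rms 0.001
scene 193 at z-TCP 0.014 offset mm [-1.4 -0.4] slope deg [-0.1 -1.2] rms 0.0016
```

Emit:
servo_tool(
  rows=[
    {"claw": 1, "dx": -0.02, "dy": 0.8, "dz": 0.08, "rx": 0, "ry": 0, "rz": 0},
    {"claw": 1, "dx": -0.02, "dy": 1.6, "dz": 0.08, "rx": 0, "ry": 0, "rz": 0},
    {"claw": 1, "dx": -0.02, "dy": 2.1, "dz": 0.08, "rx": 0, "ry": 0, "rz": 0},
    {"claw": 1, "dx": -0.02, "dy": 2.3, "dz": 0.08, "rx": 0, "ry": 0, "rz": 0},
    {"claw": 1, "dx": -0.02, "dy": 2.4, "dz": 0.08, "rx": 0, "ry": 0, "rz": 0},
    {"claw": 1, "dx": -0.02, "dy": 2.4, "dz": 0.08, "rx": 0, "ry": 0, "rz": 0},
    {"claw": 1, "dx": -0.02, "dy": 2.4, "dz": 0.08, "rx": 0, "ry": 0, "rz": 0},
  ],
)

```text
time_s: 17.4
ee_pos: [0.6251, -0.0243, 0.1314]
eef_rot: [-90.0, -0.0, -9.5]
force: [-0.5, -0.8, -1.9]
gripper_width: 0.0199
```

```bash
python3 chk.py
python3 - <<'E'
from h import *
im,d=snapshot("scene");im2,_=snapshot("top"); save("j.png",np.hstack([cv2.resize(im[200:270,225:295],(400,400),interpolation=cv2.INTER_CUBIC),cv2.resize(im2[150:220,220:290],(400,400),interpolation=cv2.INTER_CUBIC)]))
o=get_obs();print(o["ee_pos"],o["force"])
F=[get_obs()["force"][2]]; print(F)
c=calibration("scene")
print("ring px",proj(c,[.6239,-.0258,.027]))
E
```

```text
scene 45 at z-TCP -0.052 offset mm [-1.3 -0.3] slope deg [-1.6 -2.5] rms 0.0008
scene 147 at z-TCP 0.014 offset mm [-1.2  0.1] slope deg [-0.3  0. ] rms 0.002
[ 0.62499877 -0.02427282  0.1314964 ] [ 0.46236075 -0.00782368 -1.65089806]
[np.float64(-1.6508980593159523)]
ring px [260.58801455 246.56622218]
```

View pics/j.png

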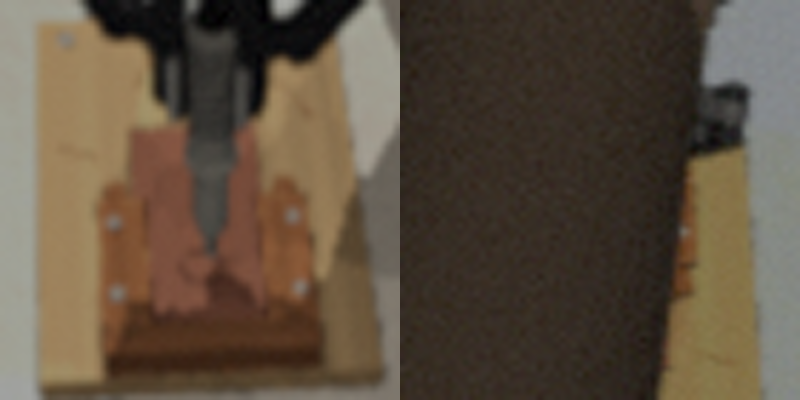

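The tip is just above the ring, with a column offset of about 1.3 px (3 mm) towards +y. I'll correct that and approach in small steps.

Emit:
servo_tool(
  rows=[
    {"claw": 1, "dx": -0.02, "dy": 0, "dz": -0.08, "rx": 0, "ry": 0, "rz": 0},
    {"claw": 1, "dx": -0.02, "dy": 0.1, "dz": -0.08, "rx": 0, "ry": 0, "rz": 0},
    {"claw": 1, "dx": -0.02, "dy": 0.17, "dz": -0.08, "rx": 0, "ry": 0, "rz": 0},
    {"claw": 1, "dx": -0.02, "dy": 0.2, "dz": -0.08, "rx": 0, "ry": 0, "rz": 0},
    {"claw": 1, "dx": -0.02, "dy": 0.2, "dz": -0.08, "rx": 0, "ry": 0, "rz": 0},
    {"claw": 1, "dx": -0.02, "dy": 0.2, "dz": -0.08, "rx": 0, "ry": 0, "rz": 0},
  ],
)

```text
time_s: 18.05
ee_pos: [0.6232, -0.0264, 0.1242]
eef_rot: [-90.0, 0.1, -9.5]
force: [0.2, 0.2, -2.1]
gripper_width: 0.0193
```

Emit:
servo_tool(
  rows=[
    {"claw": 1, "dx": 0, "dy": 0.05, "dz": 0, "rx": 0, "ry": 0, "rz": 0},
    {"claw": 1, "dx": 0, "dy": 0.05, "dz": 0, "rx": 0, "ry": 0, "rz": 0},
    {"claw": 1, "dx": 0, "dy": 0.05, "dz": 0, "rx": 0, "ry": 0, "rz": 0},
  ],
)

```text
time_s: 18.3
ee_pos: [0.6233, -0.0264, 0.1228]
eef_rot: [-90.0, 0.1, -9.5]
force: [-0.8, 0.3, -2.3]
gripper_width: 0.0196
```

Emit:
servo_tool(
  rows=[
    {"claw": 1, "dx": 0, "dy": 0.05, "dz": 0, "rx": 0, "ry": 0, "rz": 0},
    {"claw": 1, "dx": 0, "dy": 0.05, "dz": 0, "rx": 0, "ry": 0, "rz": 0},
    {"claw": 1, "dx": 0, "dy": 0.05, "dz": 0, "rx": 0, "ry": 0, "rz": 0},
  ],
)

```text
time_s: 18.55
ee_pos: [0.6235, -0.0264, 0.1215]
eef_rot: [-90.0, 0.1, -9.5]
force: [0.0, -0.1, -0.6]
gripper_width: 0.0199
```

Emit:
servo_tool(
  rows=[
    {"claw": 1, "dx": 0, "dy": 0.04, "dz": 0, "rx": 0, "ry": 0, "rz": 0},
    {"claw": 1, "dx": 0, "dy": 0.04, "dz": 0, "rx": 0, "ry": 0, "rz": 0},
    {"claw": 1, "dx": 0, "dy": 0.04, "dz": 0, "rx": 0, "ry": 0, "rz": 0},
  ],
)

```text
time_s: 18.8
ee_pos: [0.6236, -0.0265, 0.1204]
eef_rot: [-90.0, 0.1, -9.5]
force: [0.0, 0.6, 1.4]
gripper_width: 0.0195
```

Emit:
servo_tool(
  rows=[
    {"claw": 1, "dx": 0, "dy": 0.04, "dz": 0, "rx": 0, "ry": 0, "rz": 0},
    {"claw": 1, "dx": 0, "dy": 0.04, "dz": 0, "rx": 0, "ry": 0, "rz": 0},
    {"claw": 1, "dx": 0, "dy": 0.04, "dz": 0, "rx": 0, "ry": 0, "rz": 0},
  ],
)

```text
time_s: 19.05
ee_pos: [0.6235, -0.0265, 0.119]
eef_rot: [-90.0, 0.1, -9.5]
force: [-0.1, -0.4, 1.6]
gripper_width: 0.0195
```

Emit:
servo_tool(
  rows=[
    {"claw": 1, "dx": 0, "dy": 0.04, "dz": 0, "rx": 0, "ry": 0, "rz": 0},
    {"claw": 1, "dx": 0, "dy": 0.04, "dz": 0, "rx": 0, "ry": 0, "rz": 0},
    {"claw": 1, "dx": 0, "dy": 0.04, "dz": 0, "rx": 0, "ry": 0, "rz": 0},
  ],
)

```text
time_s: 19.3
ee_pos: [0.6234, -0.0264, 0.1178]
eef_rot: [-90.0, 0.1, -9.5]
force: [-0.7, -0.0, 2.6]
gripper_width: 0.0195
```

```bash
python3 - <<'E'
from h import *
c=calibration("scene"); F=[];Z=[]
for i in range(16):
    im,d=snapshot("scene"); o=get_obs(); F.append(o["force"]); Z.append(o["ee_pos"])
print(np.mean(F,0),np.std(F,0)/4,np.mean(Z,0))
save("k.png",np.hstack([cv2.resize(im[200:270,225:295],(400,400),interpolation=cv2.INTER_CUBIC),cv2.resize(im[230:255,245:270],(400,400),interpolation=cv2.INTER_CUBIC)]))
E
python3 chk.py
```

```text
[0.55688662 0.06674836 2.07496925] [0.08339198 0.1276911  0.10026505] [ 0.62340485 -0.02644377  0.11781647]
scene 45 at z-TCP -0.052 offset mm [-1.4 -0.2] slope deg [ 2.3 -2.1] rms 0.0012
scene 141 at z-TCP 0.015 offset mm [-1.4 -0.1] slope deg [-0.1 -0.3] rms 0.0019
```

View pics/k.png

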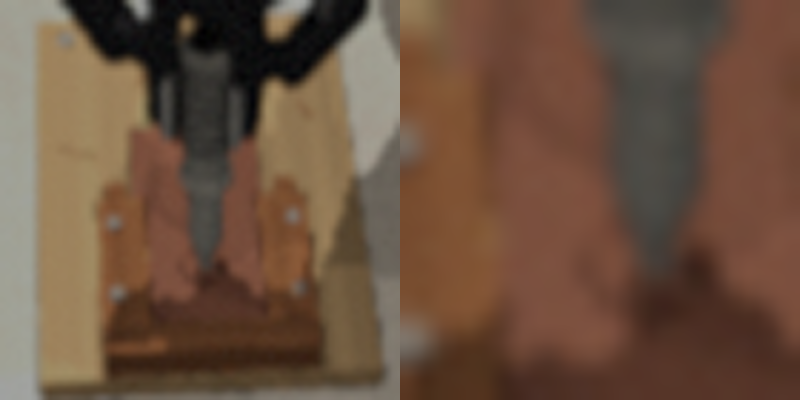

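The tip's pixel, (260.5, 246.7), matches the ring centre at (260.6, 246.6). The net force is about 4 N, so the plunger is about 4 mm in. I'll go 2 mm more to half travel.

Emit:
servo_tool(
  rows=[
    {"claw": 1, "dx": 0, "dy": 0.03, "dz": 0, "rx": 0, "ry": 0, "rz": 0},
    {"claw": 1, "dx": 0, "dy": 0.06, "dz": 0, "rx": 0, "ry": 0, "rz": 0},
    {"claw": 1, "dx": 0, "dy": 0.06, "dz": 0, "rx": 0, "ry": 0, "rz": 0},
    {"claw": 1, "dx": 0, "dy": 0.06, "dz": 0, "rx": 0, "ry": 0, "rz": 0},
  ],
)

```text
time_s: 20.48
ee_pos: [0.6233, -0.0264, 0.116]
eef_rot: [-90.0, 0.1, -9.5]
force: [-0.0, 0.3, 3.0]
gripper_width: 0.0193
```

Run:
```python
from h import *
F=[];Z=[]
for i in range(16):
    snapshot("scene"); o=get_obs(); F.append(o["force"]); Z.append(o["ee_pos"])
print(np.mean(F,0),np.mean(Z,0),o["eef_rot"],o["gripper_width"],o["time_s"])
c=calibration("scene")
for a in landmark_of("scene","tile_center")+landmark_of("scene","gauge_tip"): print(a["score"],w_plane(c,a["point"][0]*512,a["point"][1]*384,.027).round(4))
```

```text
[0.51162753 0.34523529 2.99330191] [ 0.62335705 -0.02643976  0.11599364] [-8.99923678e+01  7.96691251e-02 -9.52080239e+00] 0.01948743933334174 21.2833
0.87 [ 0.6049 -0.0326  0.027 ]
0.8 [0.5415 0.1899 0.027 ]
0.21 [ 0.794  -0.1433  0.027 ]
```

```bash
python3 -c "
from rig import *
print(job_done())"
```

```text
the job is handed in; nothing more can be done
None
```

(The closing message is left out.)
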